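# Scrape weighed chocolate off a leaning, sprung kitchen scale

## Robot

A 7-joint arm with a two-finger parallel gripper is mounted at the origin on the work surface. World frame = base frame: x ahead of the robot, y to its left, z up, the work surface at z = 0. Lengths are in m, angles in rad, forces in N, time in s.
With the tool pointing down it reaches from about 0.425 to 0.925 m from the base axis. Payload 6.8 kg.
Tool frame: the origin (TCP) lies midway between the tips of the shut fingers; the grasp point (between the pads) lies 19 mm behind it (bot.pinch_z is the distance from the TCP to the grasp point, in m); z points along the fingers, y is the line along which they close (so a half turn about z gives the same grasp; the last joint's range is limited). The gripper opens to 85 mm and grips with 20 to 120 N. Pads are 22 mm wide; open, the fingers measure 114 mm over their backs; the gripper's body (76 mm by 85 mm) begins 54 mm behind the grasp point. The pads swing forward as they close: fully open they stand 13 mm farther back than shut.
Start: joints at [1.049, 0.477, 0.022, 1.555, -0.011, 1.109, -0.083], TCP at [0.271, -0.618, 0.231] pointing down, gripper open.
Joint ranges: [-2.96, 2.96], [-0.34, 2.1], [-1.41, 1.46], [0.24, 2.44], [-1.37, 4.51], [0.17, 1.92], [-2.96, 2.96]. Speed limits (rad/s): [2.39, 2.39, 3.14, 3.14, 3.14, 3.14, 3.14].

## Interface

Orientations are given as a unit quaternion [w, x, y, z].
In Python, from station import bot, imaging gives the robot as it stands. The module is installed in compiled form; this text tells all that it offers.
- The arm moves only by the tool carry_out, never from a script. Its argument "targets" is a list of rows, each a list of 5 numbers: the shift along the tool's x, y, z in cm, then the turn about the tool's z in degrees, then the opening, from -1 (shut) to 1 (fully open). In form: [[x, y, z, yaw, gripper], ...]. A call has 1 to 12 rows; each row shifts and turns the commanded pose from where the row before left it, along the tool's axes as they then stand; what a row does not reach is not made up. A row lasts 1/10 s, in which the tool goes at most 50 mm and 8.59 degrees, less where a joint would pass 70% of its speed; a pose out of reach is approached as far as the arm can. A call is refused whole if a number of a shift passes 5 or a number of a turn 8.59, either way. A call with a gripper value outside its range is refused whole. The fingers move at their own pace and stop on an object; "force" is the grip in N (left out, the last holds). Time passes only in rows, so rows that do not move let the fingers close. It gives the time, the measured TCP pose, the force, the opening and the grip force at its end, in the units of the state.
- bot.get_obs(): the state, without advancing time (a new reading comes with each control period).
- imaging.read_camera(name): name is "scene" or "top" or "wrist"; returns the picture (384x512x3 uint8, red, green, blue); there is no depth.
- imaging.calibration(name): a dict with "fx", "fy", "cx", "cy" (pixels), "extrinsics" (4x4, takes a point from world to camera coordinates). Camera axes: x right, y up, looking along -z (the intrinsics and any distortion apply to the point x, -y, -z); pixel columns grow to the right and rows downward; lengths in m; the calibration is good to about 2 mm. A picture is of the moment at which its call begins: read the wrist's pose just before it. calibration takes no time and is no camera call; for the wrist camera it gives the pose at the moment of the call.
- bot.hand_in(): hands the job in; it is judged then, once.
The state is a dict: "t": time; "q": joint angles; "joint_vel": joint speeds; "joint_torque": joint torques, N m; "eef_pos": TCP position; "tool_rot": TCP orientation; "contact_force": force on the tool from outside, world axes, zero at the start; "torque": the same for the moment, N m; "gripper_width": opening from 0.0 (shut) to 1.0 (fully open); "grasp_force": force on a finger pad.
Only numpy, scipy, OpenCV 4.12 (cv2) and the standard library are available. Lean on these libraries where they do the work, as an engineer would, in place of code of your own. Each camera call takes 0.05 s, during which the arm holds its last target. There are 200 camera calls.

## Task

Using the wooden scraper block, sweep the three slabs of chocolate off the plate of the kitchen scale into the wooden tray at its end: set the scraper's foot down on the plate behind the slabs, at the end away from the tray, and draw it along so that it bears lightly on the plate all the way, until the last slab has dropped into the tray. The plate leans by an unknown amount and is delicate: never press on it with more than 15 N, and touch neither slabs nor scale with the gripper. Then stand the scraper upright on its cork mat again, let go, and leave the fondue things around undisturbed.

Things in the scene. Friction and masses are not known exactly. Their poses are not given: they have to be found in the camera images.
- scale: Flat kitchen scale, fixed: grey base 170 x 186 mm with a sprung steel plate on it, 180 mm wide (scale's x) and 200 mm long (its y, from -100 to +100 mm). Origin at the centre of the base's underside, z up, tray at the -y end. The plate yields about 1 mm per 6 N (after the first 1.5 N) and comes back; over 15 N spoils it, 2 to 8 N is right. This pose is the base's, not the plate's.
- plate_edge (a point): Middle of the plate's upper edge at the tray end, 46 mm above the scale's origin at its y = -100 mm; axes as the scale's. From here the plate slopes down evenly to its other end, which lies 0 to 12 mm lower: how much differs each time, is not reported and must be felt.
- tray: Low open cherry wood tray, fixed, 220 mm along x, 140 mm along y, walls 22 mm high and 6 mm thick, butted under the -y end of the scale's plate. Origin at the centre of its underside, axes parallel to the scale's.
- bark0: One of three like slabs of nutty dark chocolate, 60 (x) x 40 (y) mm and 7 to 9 mm thick, 18 g, loose on the scale's plate. Uneven underneath, where nuts stick out by 1 to 4 mm, so it lies a little askew and its height does not tell the plate's. Origin at the middle of its 5 mm body, z up.
- bark1: One of three like slabs of nutty dark chocolate, 60 (x) x 40 (y) mm and 7 to 9 mm thick, 18 g, loose on the scale's plate. Uneven underneath, where nuts stick out by 1 to 4 mm, so it lies a little askew and its height does not tell the plate's. Origin at the middle of its 5 mm body, z up.
- bark2: One of three like slabs of nutty dark chocolate, 60 (x) x 40 (y) mm and 7 to 9 mm thick, 18 g, loose on the scale's plate. Uneven underneath, where nuts stick out by 1 to 4 mm, so it lies a little askew and its height does not tell the plate's. Origin at the middle of its 5 mm body, z up.
- scraper: Cherry wood scraper block, about 200 g, standing on its foot: foot 160 mm long (x), 28 mm thick (y), 40 mm high; on it a grip ridge 100 mm long (x), 24 mm thick (y), up to 85 mm above the underside. Origin at the centre of the foot's underside, z up. Same shape either way round.
- mat: Cork mat, fixed, 200 (x) x 110 (y) x 5 mm, on which the scraper stands. Origin at the centre of its underside.
- caquelon: Bystander: brown stoneware fondue pot, 200 mm across and 85 mm high with a side handle along its +x, on a burner of 79 mm height. Origin at the centre of the pot's underside.
- bowls: Bystander: nest of three white ceramic bowls, 170 mm across, 70 mm high. Origin at the centre of the underside.
- lid: Bystander: stainless steel lid lying flat, 200 mm across, 45 mm high with its knob. Origin at the centre of the underside.
- forkstand: Bystander: round cherry wood fork stand with six forks, 100 mm across, 225 mm high. Origin at the centre of the underside.
Things that resemble listed ones, but are neither listed nor needed, are in the scene too. What is shaped like the mat but turquoise is not meant. Leave any orange look-alike of the bark2 alone.

How it is judged:
On the way, in this order (a step that is already met when the one before it is completed fails the run):
1. the scraper bears on the plate (over 1 N) at the end away from the tray, 45 to 115 mm from the scale's middle (contact force between scraper and scale above 1 N and y of scraper in the frame of scale between 0.045 and 0.115 m), for 0.15 s.
2. the scraper, drawn along, bears on the plate (over 1 N) in its middle, within 30 mm (contact force between scraper and scale above 1 N and y of scraper in the frame of scale between -0.03 and 0.03 m), for 0.1 s.
3. the scraper still bears on the plate (over 1 N) at the tray end, 55 mm or more from the middle, with all three slabs dropped into the tray (contact force between scraper and scale above 1 N and y of scraper in the frame of scale below -0.055 m and x of bark0 in the frame of tray between -0.105 and 0.105 m and y of bark0 in the frame of tray between -0.068 and 0.068 m and z of each of bark0, bark1, bark2 in the frame of tray below 0.04 m and x of bark1 in the frame of tray between -0.105 and 0.105 m and y of bark1 in the frame of tray between -0.068 and 0.068 m and x of bark2 in the frame of tray between -0.105 and 0.105 m and y of bark2 in the frame of tray between -0.068 and 0.068 m), for 0.1 s.
At the end, for the whole second after the job is handed in: All three slabs lie at rest inside the tray (centres within its walls, below 40 mm), and the scraper stands at rest and released, upright within 0.1 rad, on the cork mat, its centre within 50 mm (along the mat) and 45 mm (across) of the mat's middle (x of bark0 in the frame of tray between -0.105 and 0.105 m and y of bark0 in the frame of tray between -0.068 and 0.068 m and z of each of bark0, bark1, bark2 in the frame of tray below 0.04 m and x of bark1 in the frame of tray between -0.105 and 0.105 m and y of bark1 in the frame of tray between -0.068 and 0.068 m and x of bark2 in the frame of tray between -0.105 and 0.105 m and y of bark2 in the frame of tray between -0.068 and 0.068 m and linear speed of each of bark0, bark1, bark2, scraper below 0.02 m/s and x of scraper in the frame of mat between -0.05 and 0.05 m and y of scraper in the frame of mat between -0.045 and 0.045 m and z of scraper in the frame of mat below 0.012 m and angle between scraper's own z axis and vertical below 0.1 rad); the robot touches nothing.
It fails at once if the scraper presses on the scale with more than 15 N (contact force between scraper and scale above 15 N).
It fails at once if the gripper or arm touches a slab or the scale (contact force between any of the fingers, the arm and bark0 above 0.3 N or contact force between any of the fingers, the arm and bark1 above 0.3 N or contact force between any of the fingers, the arm and bark2 above 0.3 N or contact force between any of the fingers, the arm and scale above 0.3 N).
It fails at once if a bystander is moved by more than 20 mm (distance of any of caquelon, bowls, lid, forkstand from where it was at the start of the episode above 0.02 m).
It also fails if it takes over 56 s, if anything falls off the work surface, if the arm or the gripper's body presses on something with over 40 N, if the wrist force passes 120 N, or if a joint passes its speed limit or range.

## Working session

There is one attempt and no reset: what is moved stays moved. The work goes in short steps, Python scripts to look and compute and a tool call to move; the robot and the scene stay as the last step left them, time stands still between calls to the robot, and variables do not carry over. Pictures are saved under pics/ and viewed, at most 10 in all, crops included, and the job is handed in when it is done.

Besides the shell and the picture viewer there is one more tool, called after "Request:" as a command line: name --pt "numbers of a row" for each row, then --argument value for the rest. carry_out: Moves the arm, as the interface text tells. Its arguments: {"type":"object","properties":{"targets":{"type":"array"},"force":{"type":"number"}},"required":["targets"]}

```bash
mkdir -p pics
cat > h.py <<'E'
import numpy as np, cv2
from station import bot, imaging
def save(n,f): 
    im=imaging.read_camera(n); cv2.imwrite('pics/'+f,im[:,:,::-1]); return im
def ray(n,u,v,C=None):
    C=C or imaging.calibration(n); E=np.array(C['extrinsics']); R,t=E[:3,:3],E[:3,3]
    d=np.array([(u-C['cx'])/C['fx'],-(v-C['cy'])/C['fy'],-1.0])
    return -R.T@t, R.T@d
def atz(n,u,v,z,C=None):
    o,d=ray(n,u,v,C); return o+d*(z-o[2])/d[2]
def proj(n,p,C=None):
    C=C or imaging.calibration(n); E=np.array(C['extrinsics']); c=E[:3,:3]@np.array(p)+E[:3,3]
    return np.array([C['cx']+C['fx']*c[0]/-c[2], C['cy']+C['fy']*c[1]/c[2]])
def tri(a,b):
    A=np.zeros((3,3));B=np.zeros(3)
    for o,d in (a,b):
        d=d/np.linalg.norm(d);P=np.eye(3)-np.outer(d,d);A+=P;B+=P@o
    p=np.linalg.solve(A,B); return p,[np.linalg.norm((np.eye(3)-np.outer(d,d)/(d@d))@(p-o)) for o,d in (a,b)]
E
python3 - <<'E'
from h import *
for n in('scene','top'):
    im=save(n,n+'0.png'); print(n,{k:(np.round(v,3).tolist() if k=='extrinsics' else v) for k,v in imaging.calibration(n).items()})
a=cv2.imread('pics/scene0.png');b=cv2.imread('pics/top0.png')
cv2.imwrite('pics/s.png',cv2.resize(a,(800,600)));cv2.imwrite('pics/t.png',cv2.resize(b,(800,600)))
print(bot.get_obs(),bot.pinch_z)
E
```

```text
scene {'fx': 376.8079739949969, 'fy': 376.8079739949969, 'cx': 252.41865650483322, 'cy': 187.7240085295658, 'extrinsics': [[0.158, 0.987, -0.01, -0.119], [-0.785, 0.132, 0.605, 0.338], [0.599, -0.088, 0.796, -1.434], [0.0, 0.0, 0.0, 1.0]]}
top {'fx': 419.32222763536885, 'fy': 419.32222763536885, 'cx': 251.91041664091435, 'cy': 190.49445164877125, 'extrinsics': [[-0.019, -1.0, 0.017, 0.043], [0.98, -0.015, 0.197, -0.495], [-0.196, 0.02, 0.98, -1.539], [0.0, 0.0, 0.0, 1.0]]}
{'t': 0.1, 'q': array([ 1.04888364,  0.47773394,  0.02232936,  1.55635558, -0.01149397,
        1.10929854, -0.08309767]), 'joint_vel': array([-0.0004221 , -0.00147404,  0.00132171, -0.00259078,  0.00150748,
        0.0007857 ,  0.00191033]), 'joint_torque': array([ 3.06553527e-03, -5.97766113e+01,  1.61307726e+00, -2.81957495e+01,
        1.28080003e-02,  5.00215130e-03,  1.55655994e-05]), 'eef_pos': array([ 0.27119895, -0.61753602,  0.23041035]), 'tool_rot': array([-8.01309799e-04,  9.78667015e-01,  2.05451161e-01, -2.30115597e-04]), 'contact_force': array([ 0.12139876, -0.49093246, -0.03379265]), 'torque': array([-0.07882247, -0.00391636, -0.01105503]), 'grasp_force': 0.0, 'gripper_width': 0.9987293340958796} 0.0187
```

View pics/s.png

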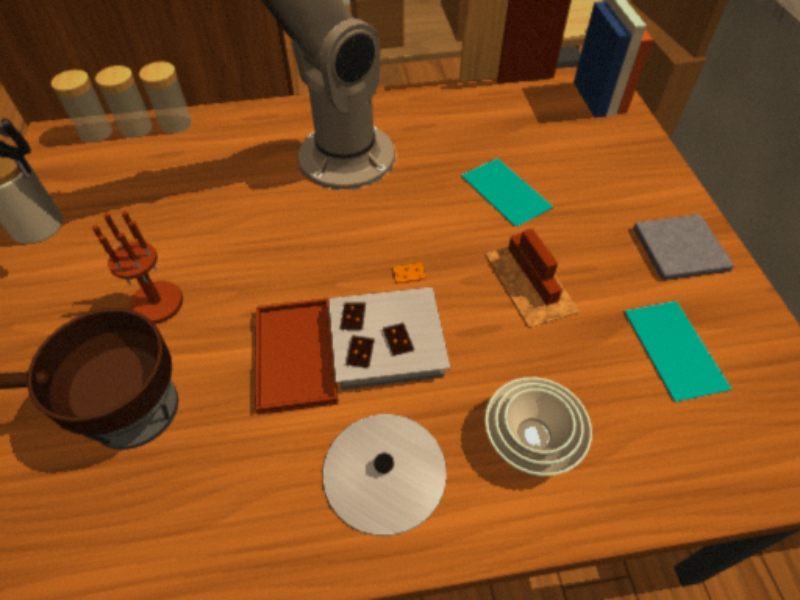

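View pics/t.png

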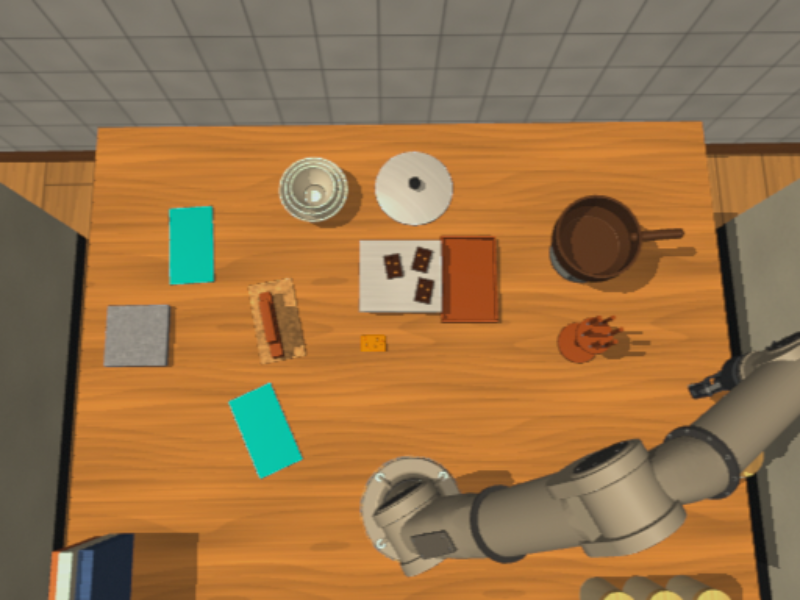

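The first picture (scene) and the second (top), both at 800x600, show these:
- **Scraper:** on the cork mat, at scene (540,265) and top (270,322).
- **Mats:** the cork mat is the brown one. The two turquoise mats, at top (191,245) and (265,430), are look-alikes.
- **Scale:** at scene (390,337) and top (400,276), with three dark slabs on it.
- **Tray:** on the robot's right, at top (470,280).
- **Orange slab:** a look-alike at top (373,343), to be left alone.

I'll enlarge both views to confirm and measure.

Run:
```python
import cv2
a=cv2.imread('pics/scene0.png');b=cv2.imread('pics/top0.png')
cv2.imwrite('pics/tc.png',cv2.resize(b[145:240,155:325],None,fx=4.7,fy=4.7,interpolation=cv2.INTER_CUBIC))
cv2.imwrite('pics/sc.png',cv2.resize(a[140:268,160:375],None,fx=3.7,fy=3.7,interpolation=cv2.INTER_CUBIC))
```

```text
(no output)
```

View pics/tc.png

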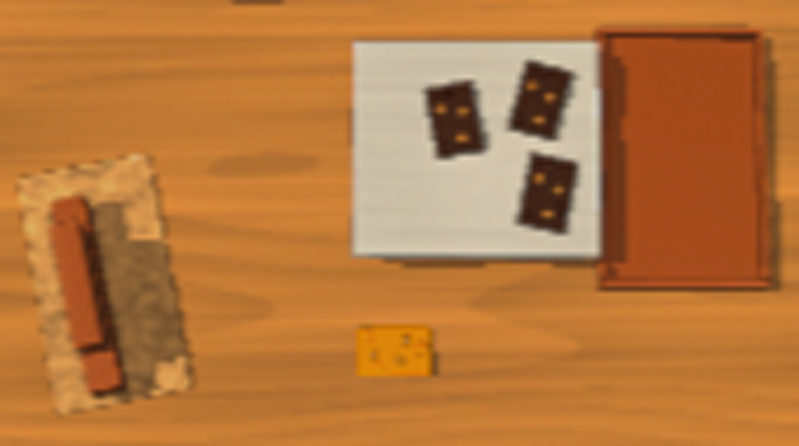

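View pics/sc.png

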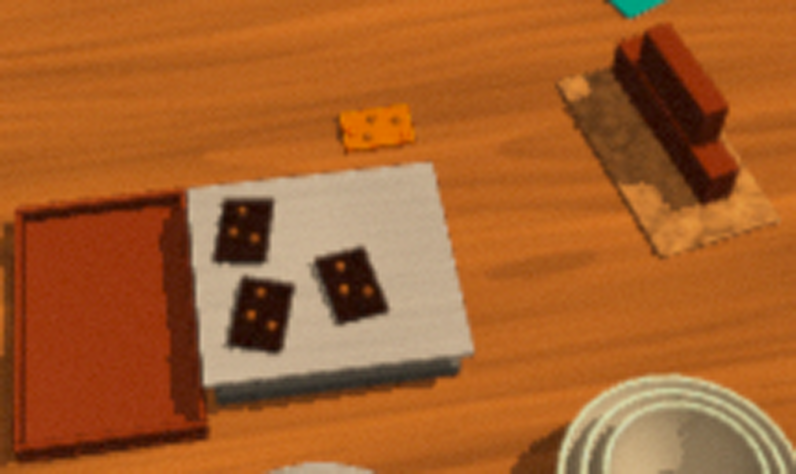

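The crops confirm the targets:
- **Top crop:** plate corners are at (352,42), (601,42), (601,257) and (352,256). The dark slabs are at (455,118), (541,100) and (547,193), and the orange look-alike is at (395,350). The scraper ridge top runs from (72,198) to (87,347).
- **Scene crop:** plate corners are at (188,187), (434,163), (472,354) and (205,385). The ridge top runs from (655,26) to (716,107).

The cork mat with the cherry scraper is the one that fits the description.

```bash
cat > m.py <<'E'
from h import *
T=lambda u,v:ray('top',(u+.5)/4.7-.5+155,(v+.5)/4.7-.5+145)
S=lambda u,v:ray('scene',(u+.5)/3.7-.5+160,(v+.5)/3.7-.5+140)
P={'plate tray near':((601,257),(188,187)),'plate end near':((352,256),(434,163)),'plate end far':((352,42),(472,354)),'plate tray far':((601,42),(205,385)),
'ridge far':((72,199),(715,107)),'ridge near':((87,347),(655,26)),
'foot near R':((120,390),(622,40)),'foot near L':((90,394),(622,40)),
'mat far L':((18,182),(776,220)),'mat near L':((60,413),(600,50)),'mat near R':((192,386),(560,85)),'mat far R':((148,155),(662,256)),
'tray near R':((771,287),(18,208)),'tray far R':((760,32),(17,455)),'b0':((455,118),(351,285)),'b1':((541,100),(261,315)),'b2':((547,193),(244,231))}
for k,(a,b) in P.items():
    p,e=tri(T(*a),S(*b)); print(k,p.round(4),np.round(e,4))
E
python3 m.py
```

```text
plate tray near [ 0.4608 -0.0799  0.0446] [0.0013 0.0013]
plate end near [0.4658 0.1202 0.0395] [0.0009 0.0009]
plate end far [0.6447 0.1158 0.0383] [0.002 0.002]
plate tray far [ 0.6407 -0.0851  0.0438] [0.0023 0.0023]
ridge far [0.5012 0.3323 0.1094] [0.0004 0.0004]
ridge near [0.3891 0.3227 0.0849] [0.0006 0.0006]
foot near R [0.361  0.3063 0.0408] [0.0022 0.0022]
foot near L [0.3562 0.3202 0.0343] [0.0087 0.0087]
mat far L [ 0.5396  0.3962 -0.0022] [0.0015 0.0015]
mat near L [0.3404 0.3291 0.0063] [0.0284 0.0284]
mat near R [ 0.3679  0.2541 -0.0008] [0.0022 0.0022]
mat far R [0.5608 0.29   0.0017] [0.0005 0.0005]
tray near R [ 0.4383 -0.2202  0.0175] [0.0019 0.0019]
tray far R [ 0.6571 -0.2247  0.0107] [0.0004 0.0004]
b0 [0.5768 0.0345 0.0485] [0.0002 0.0002]
b1 [ 0.5911 -0.036   0.0474] [0.0003 0.0003]
b2 [ 0.5134 -0.0391  0.0477] [0.0002 0.0002]
```

```bash
cat >> m.py <<'E'
print('---')
A=lambda u,v,z:atz('top',(u+.5)/4.7-.5+155,(v+.5)/4.7-.5+145,z)
B=lambda u,v,z:atz('scene',(u+.5)/3.7-.5+160,(v+.5)/3.7-.5+140,z)
for n,f,L in(('top',A,[(55,200),(88,197),(103,343),(70,350)]),('scene',B,[(643,30),(668,22),(727,100),(706,115)])):
    print(n,[f(*p,.09)[:2].round(4).tolist() for p in L])
print('mat',[A(*p,.005)[:2].round(4).tolist() for p in [(18,182),(60,413),(192,386),(148,155)]],B(560,85,.005),B(662,256,.005),B(776,220,.005))
print('slab0 end edge',A(425,90,.05),'b1 corner',A(575,72,.05))
print('fork',atz('top',580*.64,342*.64,0),'pot',atz('top',593*.64,238*.64,.16),'bowl',atz('top',313*.64,188*.64,.07))
E
python3 m.py | sed '1,/---/d'
```

```text
top [[0.5048, 0.3494], [0.5068, 0.3237], [0.3914, 0.3102], [0.3864, 0.3354]]
scene [[0.3963, 0.3088], [0.391, 0.3318], [0.4806, 0.3526], [0.4927, 0.3314]]
mat [[0.5385, 0.3962], [0.3466, 0.3576], [0.3667, 0.2512], [0.5598, 0.2891]] [0.37292781 0.25435431 0.005     ] [0.56285944 0.28931729 0.005     ] [0.54402665 0.39125717 0.005     ]
slab0 end edge [0.60023727 0.0583047  0.05      ] b1 corner [ 0.61364946 -0.06455844  0.05      ]
fork [ 0.38606813 -0.42670312  0.        ] pot [ 0.6062394  -0.42584577  0.16      ] bowl [0.77039755 0.22800715 0.07      ]
```

Request:
carry_out --pt "0 0 -5 0 1" --pt "0 0 -5 0 1" --pt "0 0 -4 0 1"

```text
t: 0.4
eef_pos: [0.2714, -0.6181, 0.3738]
tool_rot: [0.001, 0.979, 0.205, 0.0]
contact_force: [0.9, 0.8, 0.6]
gripper_width: 0.996
grasp_force: 0.0
```

Request:
carry_out --pt "3.6 -2.57 0 0 1" --pt "3.6 -2.57 0 0 1" --pt "3.6 -2.57 0 0 1" --pt "3.6 -2.57 0 0 1" --pt "3.6 -2.57 0 0 1" --pt "3.6 -2.57 0 0 1" --pt "3.6 -2.57 0 0 1" --pt "3.6 -2.57 0 0 1" --pt "3.6 -2.57 0 0 1" --pt "3.6 -2.57 0 0 1" --pt "3.6 -2.57 0 0 1"

```text
t: 1.5
eef_pos: [0.5207, -0.1983, 0.371]
tool_rot: [-0.0, 0.979, 0.205, -0.0]
contact_force: [0.7, 0.3, 0.9]
gripper_width: 0.999
grasp_force: 0.0
```

Request:
carry_out --pt "1.26 -4.69 0.4 0 1" --pt "1.26 -4.69 0.4 0 1" --pt "1.26 -4.69 0.4 0 1" --pt "1.26 -4.69 0.4 0 1" --pt "1.26 -4.69 0.4 0 1" --pt "1.26 -4.69 0.4 0 1" --pt "1.26 -4.69 0.4 0 1" --pt "1.26 -4.69 0.4 0 1" --pt "1.26 -4.69 0.4 0 1" --pt "1.26 -4.69 0.4 0 1" --pt "1.26 -4.69 0.4 0 1"

```text
t: 2.6
eef_pos: [0.4392, 0.3296, 0.327]
tool_rot: [0.0, 0.979, 0.205, -0.0]
contact_force: [0.7, -0.1, -0.1]
gripper_width: 0.999
grasp_force: 0.0
```

Request:
carry_out --pt "0 0 0 7.5 1" --pt "0 0 0 7.5 1" --pt "0 0 0 0 1" --pt "0 0 0 0 1"

```text
t: 3.0
eef_pos: [0.4398, 0.3278, 0.327]
tool_rot: [0.0, 0.997, 0.077, -0.0]
contact_force: [-0.3, -0.8, 0.2]
gripper_width: 1.002
grasp_force: 0.0
```

Run:
```python
from h import *
import json
C=imaging.calibration('wrist'); im=save('wrist','w0.png')
C={k:(np.array(v).tolist()) for k,v in C.items()}; json.dump(C,open('w0.json','w'))
E=np.array(C['extrinsics']);print((-E[:3,:3].T@E[:3,3]).round(3),E.round(3).tolist(),bot.get_obs()['eef_pos'],bot.get_obs()['q'])
cv2.imwrite('pics/w0v.png',cv2.resize(cv2.imread('pics/w0.png'),(800,600),interpolation=cv2.INTER_CUBIC))
```

```text
[0.514 0.338 0.47 ] [[0.155, -0.988, 0.001, 0.254], [0.942, 0.147, -0.301, -0.393], [0.297, 0.047, 0.954, -0.617], [0.0, 0.0, 0.0, 1.0]] [0.43985355 0.32774957 0.32719227] [-0.24284353  0.2450496  -0.61172327  1.70447513  0.14809496  1.23885706
 -2.30524826]
```

View pics/w0v.png

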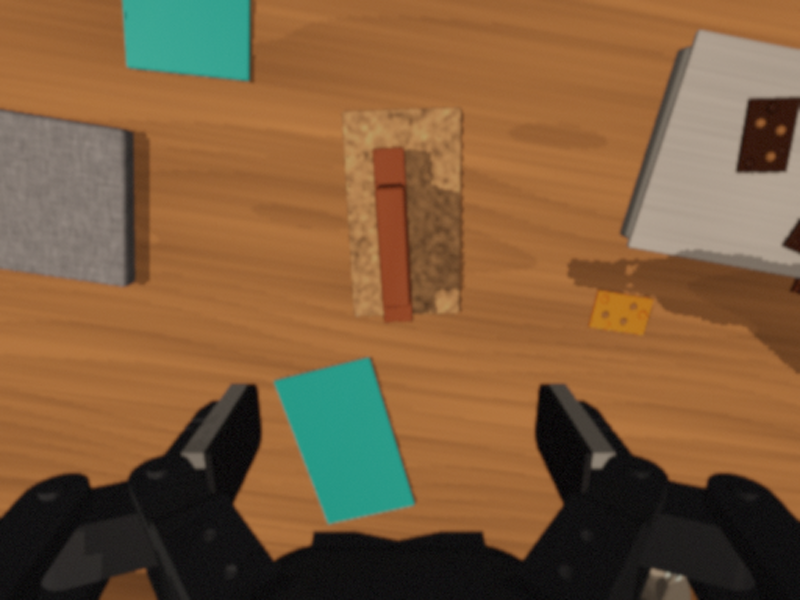

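The wrist view (800x600) shows the ridge top with corners (377,187), (404,185), (411,306) and (384,308). The foot's ends are at (389,149) and (398,321), and the cork mat's corners are at (344,112), (461,108), (459,313) and (357,316).

Run:
```python
from h import *
import json
C=json.load(open('w0.json'))
f=lambda u,v,z:atz('wrist',(u+.5)*.64-.5,(v+.5)*.64-.5,z,C)[:2]
R=np.array([f(*p,.09) for p in[(377,187),(404,185),(411,306),(384,308)]]);print(R.round(4).tolist(),R.mean(0))
d=R[:2].mean(0)-R[2:].mean(0);print('len',np.linalg.norm(d),'heading',np.degrees(np.arctan2(d[1],d[0])))
# triangulate ridge centre line ends: wrist vs top
r=lambda u,v:ray('wrist',(u+.5)*.64-.5,(v+.5)*.64-.5,C)
T=lambda u,v:ray('top',(u+.5)/4.7-.5+155,(v+.5)/4.7-.5+145)
S=lambda u,v:ray('scene',(u+.5)/3.7-.5+160,(v+.5)/3.7-.5+140)
print(tri(r(377,187),T(55,200)),tri(r(404,185),T(88,197)),tri(r(397.5,307),S(655,26)),tri(r(390.5,186),S(716,107)))
F=[f(389,149,.045),f(398,321,.045)];print('foot ends',F,np.linalg.norm(F[0]-F[1]))
M=np.array([f(*p,.005) for p in[(344,112),(461,108),(459,313),(357,316)]]);print('mat',M.round(4).tolist(),M.mean(0))
for a in((629,245),(697,31)): print('plate end',f(*a,.04))
```

```text
[[0.4841, 0.3495], [0.4889, 0.3288], [0.391, 0.3071], [0.3857, 0.3294]] [0.43742178 0.3287085 ]
len 0.10027685790396151 heading 12.030485350486005
(array([0.49083101, 0.34347841, 0.14536767]), [np.float64(0.0049329065046970055), np.float64(0.004932906504696938)]) (array([0.49530553, 0.32373205, 0.12493718]), [np.float64(0.007197731904995497), np.float64(0.007197731904995491)]) (array([0.3890756 , 0.31977157, 0.08712168]), [np.float64(0.002264578018760668), np.float64(0.0022645780187606755)]) (array([0.48715184, 0.33996618, 0.0920235 ]), [np.float64(0.000982708023578907), np.float64(0.0009827080235789213)])
foot ends [array([0.51356575, 0.34521758]), array([0.35958941, 0.3132655 ])] 0.1572566295196804
mat [[0.5391, 0.3915], [0.5591, 0.2861], [0.3636, 0.2495], [0.3439, 0.3541]] [0.45143772 0.32031434]
plate end [0.46436209 0.11413488]
plate end [0.64232452 0.11235704]
```

Request:
carry_out --pt "-0.22 -0.19 4 -3.2 1" --pt "0 0 5 0 1" --pt "0 0 5 0 1" --pt "0 0 5 0 1" --pt "0 0 4 0 1" --pt "0 0 2.5 0 1" --pt "0 0 1 0 1" --pt "0 0 0.9 0 1" --pt "0 0 0 0 1" --pt "0 0 0 0 1" --force 70

```text
t: 4.05
eef_pos: [0.4381, 0.3303, 0.0545]
tool_rot: [-0.001, 0.995, 0.104, 0.001]
contact_force: [-0.5, 0.4, -0.1]
gripper_width: 1.0
grasp_force: 0.0
```

Request:
carry_out --pt "0 0 0 0 -1" --pt "0 0 0 0 -1" --pt "0 0 0 0 -1" --pt "0 0 0 0 -1" --pt "0 0 0 0 -1" --pt "0 0 0 0 -1" --pt "0 0 0 0 -1" --pt "0 0 0 0 -1" --force 70

```text
t: 4.85
eef_pos: [0.4375, 0.3297, 0.0536]
tool_rot: [0.0, 0.995, 0.104, 0.0]
contact_force: [-1.0, -1.7, 5.9]
gripper_width: 0.272
grasp_force: 68.8
```

Request:
carry_out --pt "0 0 -1 0 -1" --pt "0 0 -3 0 -1" --pt "0 0 -4 0 -1" --pt "0 0 -4 0 -1" --pt "0 0 0 0 -1" --pt "0 0 0 0 -1"

```text
t: 5.45
eef_pos: [0.4376, 0.3296, 0.174]
tool_rot: [-0.0, 0.995, 0.104, 0.001]
contact_force: [-0.7, -1.3, -2.6]
gripper_width: 0.27
grasp_force: 69.1
```

Run:
```python
from h import *
o=bot.get_obs();print(o['eef_pos'],o['tool_rot'],o['contact_force'],o['torque'])
save('scene','s1.png');a=cv2.imread('pics/s1.png');cv2.imwrite('pics/s1c.png',cv2.resize(a[60:240,210:410],None,fx=3.3,fy=3.3,interpolation=cv2.INTER_CUBIC))
```

```text
[0.4375631  0.329607   0.17403331] [-2.12267350e-04  9.94615536e-01  1.03630901e-01  7.26482320e-04] [-0.68661658 -1.27493882 -2.62646668] [-0.04859483  0.03170025  0.0227262 ]
```

View pics/s1c.png

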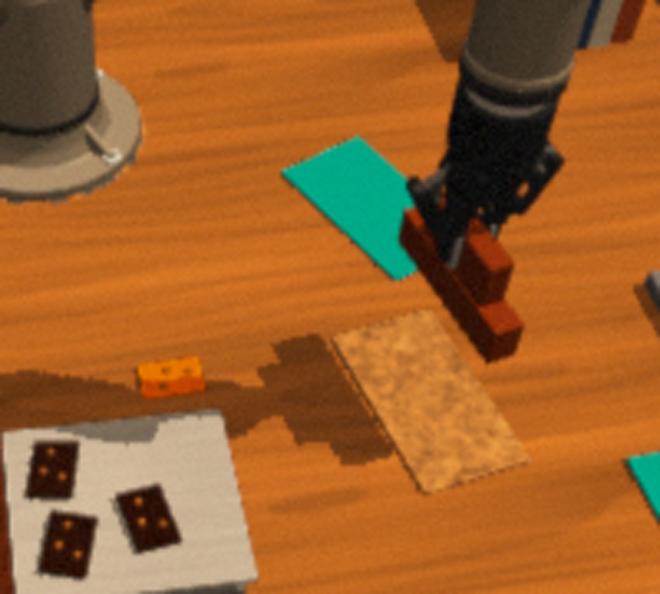

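The scraper hangs level in the gripper (at (460,285) in the crop), the mat is free and the slabs are untouched. I'll move it over the far end of the plate next.

Request:
carry_out --pt "1.02 4.23 0 0 -1" --pt "1.02 4.23 0 0 -1" --pt "1.02 4.23 0 0 -1" --pt "1.02 4.23 0 0 -1" --pt "1.02 4.23 0 0 -1" --pt "1.0 4.23 0 0 -1" --pt "0 0 0 6.7 -1" --pt "0 0 0 6.7 -1" --pt "0 0 2 0 -1" --pt "0 0 2 0 -1" --pt "0 0 0 0 -1" --pt "0 0 0 0 -1"

```text
t: 6.7
eef_pos: [0.5483, 0.0937, 0.1321]
tool_rot: [0.0, 1.0, -0.013, -0.002]
contact_force: [0.1, 0.0, -2.9]
gripper_width: 0.269
grasp_force: 69.3
```

Run:
```python
from h import *
o=bot.get_obs();print(o['eef_pos'],o['tool_rot'],o['contact_force'],o['torque'])
im=save('top','t1.png');b=cv2.imread('pics/t1.png');cv2.imwrite('pics/t1c.png',cv2.resize(b[140:215,215:330],None,fx=6,fy=6,interpolation=cv2.INTER_CUBIC))
```

```text
[0.54834172 0.09374673 0.13212037] [ 2.38473874e-04  9.99916256e-01 -1.28410667e-02 -1.59079716e-03] [ 0.09442334  0.04588459 -2.89014109] [-0.03083772 -0.07421119 -0.00762791]
```

View pics/t1c.png

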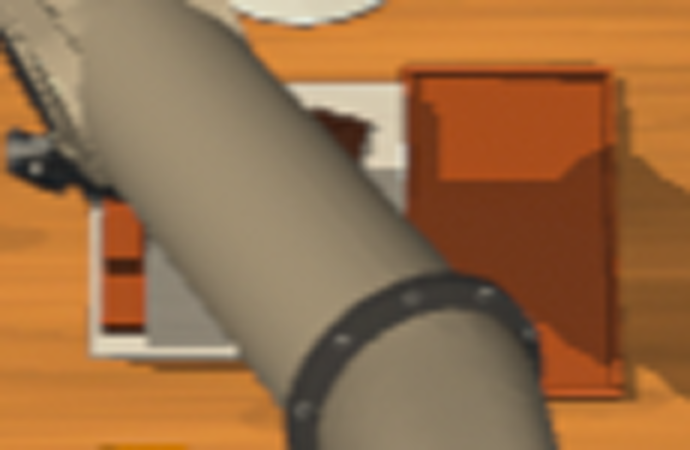

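The foot is over the far end of the plate: its near part is at crop x 103–145, and the plate edge is at x≈93. It is square to the plate and behind the slabs, so I'll lower it and feel for contact.

Request:
carry_out --pt "0 0 1.5 0 -1" --pt "0 0 1.2 0 -1" --pt "0 0 0.6 0 -1" --pt "0 0 0 0 -1" --pt "0 0 0 0 -1" --pt "0 0 0 0 -1"

```text
t: 7.35
eef_pos: [0.5498, 0.0941, 0.1007]
tool_rot: [-0.0, 1.0, -0.013, 0.0]
contact_force: [0.1, -0.2, -1.7]
gripper_width: 0.272
grasp_force: 69.5
```

Request:
carry_out --pt "0 0 0.05 0 -1" --pt "0 0 0.05 0 -1" --pt "0 0 0.05 0 -1" --pt "0 0 0 0 -1" --pt "0 0 0 0 -1"

```text
t: 7.85
eef_pos: [0.5494, 0.0939, 0.0988]
tool_rot: [0.0, 1.0, -0.013, 0.0]
contact_force: [-0.2, -0.6, -1.9]
gripper_width: 0.272
grasp_force: 69.5
```

Request:
carry_out --pt "0 0 0.05 0 -1" --pt "0 0 0.05 0 -1" --pt "0 0 0.05 0 -1" --pt "0 0 0 0 -1" --pt "0 0 0 0 -1"

```text
t: 8.35
eef_pos: [0.5494, 0.0939, 0.0973]
tool_rot: [0.0, 1.0, -0.013, -0.0]
contact_force: [0.4, -0.4, -2.2]
gripper_width: 0.271
grasp_force: 69.5
```

Request:
carry_out --pt "0 0 0.05 0 -1" --pt "0 0 0.05 0 -1" --pt "0 0 0.05 0 -1" --pt "0 0 0 0 -1" --pt "0 0 0 0 -1"

```text
t: 8.85
eef_pos: [0.5494, 0.0939, 0.0958]
tool_rot: [-0.0, 1.0, -0.013, -0.0]
contact_force: [0.5, -0.2, -1.7]
gripper_width: 0.276
grasp_force: 69.5
```

Request:
carry_out --pt "0 0 0.05 0 -1" --pt "0 0 0.05 0 -1" --pt "0 0 0 0 -1" --pt "0 0 0 0 -1"

```text
t: 9.25
eef_pos: [0.5494, 0.0939, 0.0948]
tool_rot: [0.0, 1.0, -0.013, -0.0]
contact_force: [-0.2, 0.1, -1.8]
gripper_width: 0.274
grasp_force: 69.5
```

Request:
carry_out --pt "0 0 0.05 0 -1" --pt "0 0 0.05 0 -1" --pt "0 0 0 0 -1" --pt "0 0 0 0 -1"

```text
t: 9.65
eef_pos: [0.5494, 0.0939, 0.0938]
tool_rot: [0.0, 1.0, -0.013, -0.0]
contact_force: [-0.4, -0.0, -2.3]
gripper_width: 0.271
grasp_force: 69.5
```

Request:
carry_out --pt "0 0 0.05 0 -1" --pt "0 0 0.05 0 -1" --pt "0 0 0 0 -1" --pt "0 0 0 0 -1"

```text
t: 10.05
eef_pos: [0.5494, 0.0939, 0.0928]
tool_rot: [0.0, 1.0, -0.013, -0.0]
contact_force: [0.9, 1.3, -2.5]
gripper_width: 0.274
grasp_force: 69.5
```

Request:
carry_out --pt "0 0 0.04 0 -1" --pt "0 0 0.04 0 -1" --pt "0 0 0 0 -1" --pt "0 0 0 0 -1"

```text
t: 10.45
eef_pos: [0.5495, 0.0939, 0.0922]
tool_rot: [0.0, 1.0, -0.013, 0.0]
contact_force: [-1.4, -0.9, -0.6]
gripper_width: 0.268
grasp_force: 69.8
```

Request:
carry_out --pt "0 0 0.03 0 -1" --pt "0 0 0 0 -1" --pt "0 0 0 0 -1"

```text
t: 10.75
eef_pos: [0.5495, 0.0939, 0.0919]
tool_rot: [0.0, 1.0, -0.013, 0.0]
contact_force: [-0.5, -0.7, 2.8]
gripper_width: 0.27
grasp_force: 70.1
```

Request:
carry_out --pt "0 0 0.03 0 -1" --pt "0 0 0 0 -1" --pt "0 0 0 0 -1"

```text
t: 11.05
eef_pos: [0.5495, 0.0939, 0.0915]
tool_rot: [0.0, 1.0, -0.013, 0.0]
contact_force: [-1.4, 0.7, 3.4]
gripper_width: 0.268
grasp_force: 70.4
```

Request:
carry_out --pt "0 0.2 -0.005 0 -1" --pt "0 0.2 -0.005 0 -1" --pt "0 0.2 -0.005 0 -1" --pt "0 0.2 -0.005 0 -1" --pt "0 0.2 -0.005 0 -1" --pt "0 0.2 -0.005 0 -1"

```text
t: 11.65
eef_pos: [0.5494, 0.0819, 0.0918]
tool_rot: [-0.0, 1.0, -0.013, 0.0]
contact_force: [-0.3, 3.3, 2.8]
gripper_width: 0.271
grasp_force: 70.1
```

Request:
carry_out --pt "0 0.2 -0.005 0 -1" --pt "0 0.2 -0.005 0 -1" --pt "0 0.2 -0.005 0 -1" --pt "0 0.2 -0.005 0 -1" --pt "0 0.2 -0.005 0 -1" --pt "0 0.2 -0.005 0 -1" --pt "0 0.2 -0.005 0 -1" --pt "0 0.2 -0.005 0 -1" --pt "0 0.2 -0.005 0 -1" --pt "0 0.2 -0.005 0 -1"

```text
t: 12.65
eef_pos: [0.5485, 0.0617, 0.0922]
tool_rot: [0.0, 1.0, -0.013, -0.0]
contact_force: [0.2, 3.7, 2.8]
gripper_width: 0.271
grasp_force: 70.2
```

Request:
carry_out --pt "0 0.2 -0.005 0 -1" --pt "0 0.2 -0.005 0 -1" --pt "0 0.2 -0.005 0 -1" --pt "0 0.2 -0.005 0 -1" --pt "0 0.2 -0.005 0 -1" --pt "0 0.2 -0.005 0 -1" --pt "0 0.2 -0.005 0 -1" --pt "0 0.2 -0.005 0 -1" --pt "0 0.2 -0.005 0 -1" --pt "0 0.2 -0.005 0 -1"

```text
t: 13.65
eef_pos: [0.548, 0.0417, 0.0927]
tool_rot: [0.0, 1.0, -0.013, -0.0]
contact_force: [-0.3, 3.3, 1.1]
gripper_width: 0.274
grasp_force: 70.1
```

Request:
carry_out --pt "0 0.2 0.01 0 -1" --pt "0 0.2 -0.004 0 -1" --pt "0 0.2 -0.004 0 -1" --pt "0 0.2 -0.004 0 -1" --pt "0 0.2 -0.004 0 -1" --pt "0 0.2 -0.004 0 -1" --pt "0 0.2 -0.004 0 -1" --pt "0 0.2 -0.004 0 -1" --pt "0 0.2 -0.004 0 -1" --pt "0 0.2 -0.004 0 -1"

```text
t: 14.65
eef_pos: [0.5475, 0.0217, 0.0929]
tool_rot: [0.0, 1.0, -0.013, -0.0]
contact_force: [-0.7, 2.2, 1.2]
gripper_width: 0.272
grasp_force: 70.1
```

Request:
carry_out --pt "0 0.2 0.01 0 -1" --pt "0 0.2 -0.003 0 -1" --pt "0 0.2 -0.003 0 -1" --pt "0 0.2 -0.003 0 -1" --pt "0 0.2 -0.003 0 -1" --pt "0 0.2 -0.003 0 -1" --pt "0 0.2 -0.003 0 -1" --pt "0 0.2 -0.003 0 -1" --pt "0 0.2 -0.003 0 -1" --pt "0 0.2 -0.003 0 -1"

```text
t: 15.65
eef_pos: [0.547, 0.0018, 0.0931]
tool_rot: [0.0, 1.0, -0.013, -0.0]
contact_force: [0.5, 2.1, 1.2]
gripper_width: 0.27
grasp_force: 70.1
```

Request:
carry_out --pt "0 0.2 0.01 0 -1" --pt "0 0.2 -0.003 0 -1" --pt "0 0.2 -0.003 0 -1" --pt "0 0.2 -0.003 0 -1" --pt "0 0.2 -0.003 0 -1" --pt "0 0.2 -0.003 0 -1" --pt "0 0.2 -0.003 0 -1" --pt "0 0.2 -0.003 0 -1" --pt "0 0.2 -0.003 0 -1" --pt "0 0.2 -0.003 0 -1"

```text
t: 16.65
eef_pos: [0.5465, -0.0182, 0.0933]
tool_rot: [-0.0, 1.0, -0.013, -0.0]
contact_force: [-0.7, 2.8, 2.7]
gripper_width: 0.273
grasp_force: 70.1
```

Request:
carry_out --pt "0 0.2 -0.003 0 -1" --pt "0 0.2 -0.003 0 -1" --pt "0 0.2 -0.003 0 -1" --pt "0 0.2 -0.003 0 -1" --pt "0 0.2 -0.003 0 -1" --pt "0 0.2 -0.003 0 -1" --pt "0 0.2 -0.003 0 -1" --pt "0 0.2 -0.003 0 -1" --pt "0 0.2 -0.003 0 -1" --pt "0 0.2 -0.003 0 -1"

```text
t: 17.65
eef_pos: [0.5459, -0.0382, 0.0936]
tool_rot: [0.0, 1.0, -0.013, -0.0]
contact_force: [0.4, 3.6, 3.7]
gripper_width: 0.271
grasp_force: 70.1
```

Request:
carry_out --pt "0 0.2 -0.004 0 -1" --pt "0 0.2 -0.004 0 -1" --pt "0 0.2 -0.004 0 -1" --pt "0 0.2 -0.004 0 -1" --pt "0 0.2 -0.004 0 -1" --pt "0 0.2 -0.004 0 -1" --pt "0 0.2 -0.004 0 -1" --pt "0 0.2 -0.004 0 -1" --pt "0 0.2 -0.004 0 -1" --pt "0 0.2 -0.004 0 -1"

```text
t: 18.65
eef_pos: [0.5454, -0.0583, 0.094]
tool_rot: [0.0, 1.0, -0.013, -0.0]
contact_force: [-0.4, 3.2, 1.9]
gripper_width: 0.272
grasp_force: 70.1
```

Request:
carry_out --pt "0 0.2 0.005 0 -1" --pt "0 0.2 -0.003 0 -1" --pt "0 0.2 -0.003 0 -1" --pt "0 0.2 -0.003 0 -1" --pt "0 0.2 -0.003 0 -1" --pt "0 0.2 -0.003 0 -1" --pt "0 0.2 -0.003 0 -1" --pt "0 0.2 -0.002 0 -1" --pt "0 0 0 0 -1" --pt "0 0 0 0 -1"

```text
t: 19.65
eef_pos: [0.545, -0.0747, 0.0941]
tool_rot: [0.0, 1.0, -0.013, -0.0]
contact_force: [1.4, 1.4, 1.6]
gripper_width: 0.277
grasp_force: 70.3
```

Run:
```python
from h import *
save('top','t2.png');save('scene','s2.png')
a=cv2.resize(cv2.imread('pics/t2.png')[140:215,215:330],(600,391),interpolation=cv2.INTER_CUBIC)
b=cv2.resize(cv2.imread('pics/s2.png')[170:270,150:300],(600,400),interpolation=cv2.INTER_CUBIC)[:209]
b=cv2.resize(cv2.imread('pics/s2.png')[170:270,150:300],(312,208),interpolation=cv2.INTER_CUBIC)
b=cv2.copyMakeBorder(b,0,0,0,288,cv2.BORDER_CONSTANT)
b=cv2.resize(cv2.imread('pics/s2.png')[165:272,150:300],(800,571),interpolation=cv2.INTER_CUBIC)
cv2.imwrite('pics/s2c.png',b)
```

```text
(no output)
```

View pics/s2c.png

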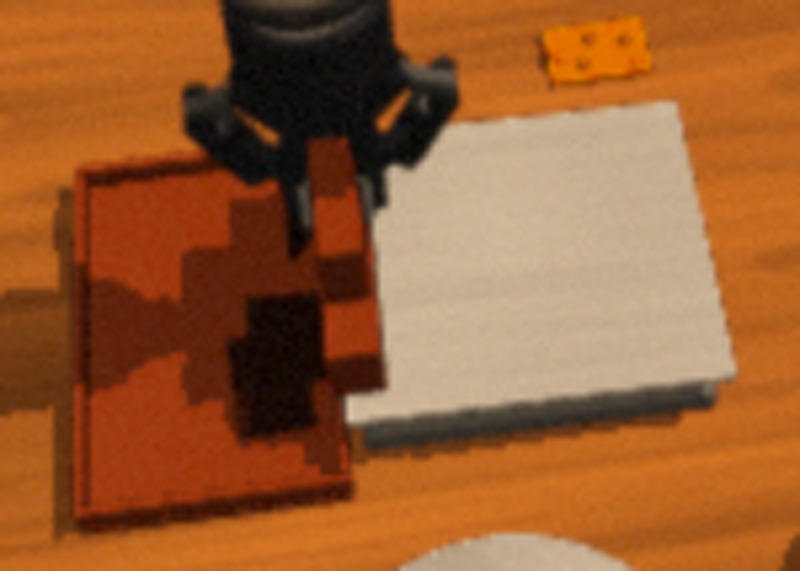

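The plate is clear. Two dark slabs show overlapping in the tray at (280,365); the third is hidden behind the gripper. I'll push a few millimetres more, still bearing, and look with the wrist camera.

Request:
carry_out --pt "0 0.15 0.003 0 -1" --pt "0 0.15 0.003 0 -1" --pt "0 0.1 0 0 -1" --pt "0 0 0 0 -1" --pt "0 0 0 0 -1" --pt "0 0 0 0 -1"

```text
t: 20.35
eef_pos: [0.5449, -0.078, 0.0941]
tool_rot: [0.0, 1.0, -0.013, -0.0]
contact_force: [0.3, 3.5, 1.7]
gripper_width: 0.272
grasp_force: 70.0
```

Run:
```python
from h import *
save('wrist','w2.png');save('top','t2.png')
a=cv2.resize(cv2.imread('pics/w2.png'),(480,360),interpolation=cv2.INTER_AREA)
b=cv2.resize(cv2.imread('pics/t2.png')[140:220,240:310],(315,360),interpolation=cv2.INTER_CUBIC)
cv2.imwrite('pics/c2.png',np.hstack([a,b]));print(bot.get_obs()['contact_force'])
```

```text
[0.53384429 3.03086431 2.21541778]
```

View pics/c2.png

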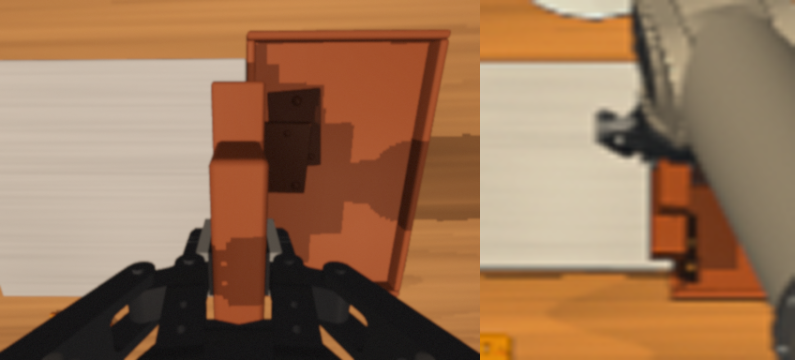

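The wrist view shows two slabs in the tray at (295,110) and (290,155). In the top crop the third shows as a narrow dark strip at (690,250), so it is leaning close to the foot. I'll draw on 9 mm, still bearing on the edge, to push it down into the tray.

Request:
carry_out --pt "0 0.15 0 0 -1" --pt "0 0.15 0 0 -1" --pt "0 0.15 0 0 -1" --pt "0 0.15 0 0 -1" --pt "0 0.15 0 0 -1" --pt "0 0.15 0 0 -1" --pt "0 0 0 0 -1" --pt "0 0 0 0 -1" --pt "0 0 0 0 -1"

```text
t: 21.35
eef_pos: [0.5446, -0.0875, 0.0941]
tool_rot: [0.0, 1.0, -0.013, -0.0]
contact_force: [0.2, 0.8, 1.8]
gripper_width: 0.271
grasp_force: 70.2
```

Run:
```python
from h import *
save('top','t3.png');print(bot.get_obs()['contact_force'])
for f in('t2','t3'):
    g=cv2.imread('pics/%s.png'%f)[184:208,276:304].max(2)
    print(f);print('\n'.join(''.join('#' if v<70 else '+' if v<110 else '.' if v<150 else ' ' for v in r) for r in g))
print([atz('top',c,196,z).round(3).tolist() for c in(284,286,288) for z in(.02,.04)])
```

```text
[-0.76900093  0.071119    2.62799253]
t2
  ..      ......+++.........
  .+.............++.........
  .++++++++......+++........
  .++++++##++.....++........
  .    . .##+.....+++.......
  .      .##+......++.......
  .      .##+......+++......
  .      .##+.......++......
  .      .##+.......+++.....
  .      .+++........++.....
  .      .+#+...............
         .##+..........+....
  +++++++###+........  .+...
  +++++#####++.......  .+...
       +##+#++.......   .+..
      .###..+........   .+..
+++...+#####+.           .+.
.......+####+            .+.
        .+##+             .+
       .....              .+
      ..... ....          ..
                           .
      ..+++++++++++++.+..+++
                            
t3
    .+.     .......++.......
    .++... ..+.....+++......
    .+++++++++......++......
    .+++++++........+++.....
    .. .... .........++.....
    .        ........+++....
    ..      ..........++....
    .       ..........+++...
    ..      ...........++...
    ..      .............+..
    .       .............+..
    ..      ...........  .+.
    +++++++++..........  .+.
    .++#####++.........  ...
       +##+#++.........  ..+
      .###.++..........   ..
+++...+#####+.            ..
.......+####+              .
        .+##+               
       .....                
      ..........            
                            
      ..++++++++++++++++++++
                            
[[0.478, -0.09, 0.02], [0.474, -0.088, 0.04], [0.478, -0.098, 0.02], [0.474, -0.095, 0.04], [0.478, -0.105, 0.02], [0.474, -0.103, 0.04]]
```

Request:
carry_out --pt "0 0 -0.5 0 -1" --pt "0 0 -3 0 -1" --pt "0 0 -4.5 0 -1" --pt "-1.2 -4.53 0 0 -1" --pt "-1.2 -4.53 0 0 -1" --pt "-1.2 -4.53 0 0 -1" --pt "-1.2 -4.53 0 0 -1" --pt "-1.2 -4.53 0 0 -1"

```text
t: 22.2
eef_pos: [0.4895, 0.1416, 0.1739]
tool_rot: [0.001, 1.0, -0.013, -0.0]
contact_force: [1.1, 0.1, -1.9]
gripper_width: 0.27
grasp_force: 69.4
```

Run:
```python
from h import *
save('top','t4.png');save('scene','s4.png');print(bot.get_obs()['eef_pos'])
a=cv2.resize(cv2.imread('pics/t4.png')[145:212,270:332],(518,560),interpolation=cv2.INTER_CUBIC)
b=cv2.resize(cv2.imread('pics/s4.png')[182:268,160:222],(280,388),interpolation=cv2.INTER_CUBIC)
b=cv2.copyMakeBorder(b,0,172,0,0,cv2.BORDER_CONSTANT)
cv2.imwrite('pics/c4.png',np.hstack([a,b]))
```

```text
[0.48803305 0.14811175 0.17451428]
```

View pics/c4.png

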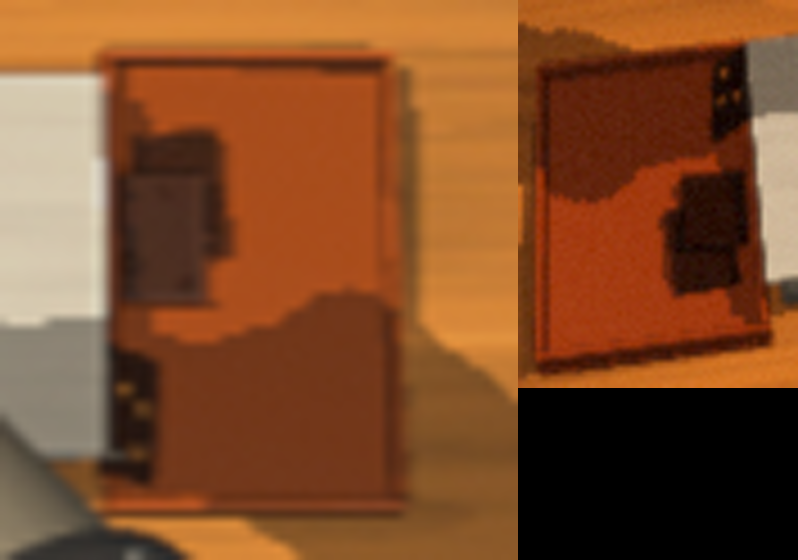

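All three slabs are in the tray. Two lie overlapping at top-crop (170,215). The third leans against the end wall at (133,415), with its centre about 57 mm from the tray's middle, which is inside the limit, and low enough. Next I'll put the scraper back on the cork mat.

Request:
carry_out --pt "-1.14 -4.35 0 0 -1" --pt "-1.14 -4.35 0 0 -1" --pt "-1.14 -4.35 0 0 -1" --pt "-1.14 -4.35 0 0 -1" --pt "0 0 0 -6.5 -1" --pt "0 0 0 -6.5 -1" --pt "0 0 3.5 0 -1" --pt "0 0 3.5 0 -1" --pt "0 0 2.5 0 -1" --pt "0 0 1.5 0 -1" --pt "0 0 0 0 -1" --pt "0 0 0 0 -1"

```text
t: 23.5
eef_pos: [0.45, 0.3162, 0.0647]
tool_rot: [-0.0, 0.995, 0.1, 0.0]
contact_force: [0.2, 0.6, -1.5]
gripper_width: 0.272
grasp_force: 70.0
```

Position (0.450, 0.316) is within 5 mm of the mat's middle at (0.4515, 0.320). I'll lower the last 11 mm slowly.

Request:
carry_out --pt "0 0 0.4 0 -1" --pt "0 0 0.3 0 -1" --pt "0 0 0.2 0 -1" --pt "0 0 0.1 0 -1" --pt "0 0 0.05 0 -1" --pt "0 0 0 0 -1" --pt "0 0 0 0 -1"

```text
t: 24.2
eef_pos: [0.4496, 0.3161, 0.0537]
tool_rot: [0.0, 0.995, 0.1, 0.0]
contact_force: [-1.3, -0.1, -1.3]
gripper_width: 0.273
grasp_force: 70.1
```

Request:
carry_out --pt "0 0 0.03 0 -1" --pt "0 0 0.03 0 -1" --pt "0 0 0 0 -1"

```text
t: 24.5
eef_pos: [0.4496, 0.3161, 0.0536]
tool_rot: [0.0, 0.995, 0.1, 0.0]
contact_force: [-2.0, -1.1, 6.9]
gripper_width: 0.271
grasp_force: 71.4
```

Contact with the mat (force +6.9 N). I'll release and rise.

Request:
carry_out --pt "0 0 -0.03 0 0.3" --pt "0 0 0 0 0.5" --pt "0 0 0 0 1" --pt "0 0 0 0 1" --pt "0 0 0 0 1" --pt "0 0 0 0 1" --pt "0 0 0 0 1" --pt "0 0 0 0 1"

```text
t: 25.3
eef_pos: [0.4495, 0.3161, 0.0533]
tool_rot: [0.0, 0.995, 0.1, -0.0]
contact_force: [0.3, -0.6, -0.6]
gripper_width: 0.996
grasp_force: 0.0
```

Request:
carry_out --pt "0 0 -1 0 1" --pt "0 0 -3 0 1" --pt "0 0 -5 0 1" --pt "0 0 -5 0 1" --pt "0 0 -5 0 1" --pt "0 0 -5 0 1" --pt "0 0 0 0 1" --pt "0 0 0 0 1" --pt "0 0 0 0 1" --pt "0 0 0 0 1"

```text
t: 26.3
eef_pos: [0.4489, 0.3154, 0.2918]
tool_rot: [0.001, 0.995, 0.1, -0.001]
contact_force: [-0.0, 0.2, -0.3]
gripper_width: 0.999
grasp_force: 0.0
```

Run:
```python
from h import *
import json
C=imaging.calibration('wrist'); im=save('wrist','w5.png')
hsv=cv2.cvtColor(im,cv2.COLOR_RGB2HSV)
# where the scraper corners should appear if upright at (0.4496,0.3161), heading 11.5
h=np.radians(11.5);c,s=np.cos(h),np.sin(h)
P=[proj('wrist',(0.4496+c*a-s*b,0.3161+s*a+c*b,.09),C) for a,b in((.05,.012),(.05,-.012),(-.05,-.012),(-.05,.012))]
print(np.round(P,1).tolist())
u0,v0=np.mean(P,0).astype(int)
m=((hsv[...,0]<9)&(hsv[...,1]>150)&(hsv[...,2]>50)).astype(np.uint8)
n,l,st,ce=cv2.connectedComponentsWithStats(m);i=l[v0,u0];print(st[i],ce[i])
cn=cv2.findContours((l==i).astype(np.uint8),0,2)[0];print(cv2.minAreaRect(cn[0]) if i else None)
g=im[max(v0-70,0):v0+75:5,u0-24:u0+25:2];print('\n'.join(''.join('R' if (p[0]>1.9*p[1]) else 'c' for p in r) for r in g))
o=bot.get_obs();print(o['t'],o['eef_pos'],o['gripper_width'])
```

```text
[[241.5, 117.9], [263.1, 117.9], [262.3, 202.7], [242.5, 202.7]]
[     0      0    512    384 196512] [255.49899752 191.53097521]
None
ccccccccccccccccccccccccc
ccccccccRRRRRRRRRRccccccc
ccccccccRRRRRRRRRRRcccccc
ccccccccRRRRRRRRRRRcccccc
ccccccccRRRRRRRRRRRcccccc
ccccccccRRRRRRRRRRccccccc
ccccccccRRRRRRRRRRccccccc
ccccccccRRRRRRRRRRccccccc
ccccccccRRRRRRRRRRccccccc
ccccccccRRRRRRRRRRccccccc
ccccccccRRRRRRRRRRccccccc
ccccccccRRRRRRRRRRccccccc
ccccccccRRRRRRRRRRccccccc
ccccccccRRRRRRRRRRccccccc
cccccccccRRRRRRRRRccccccc
ccccccccRRRRRRRRRRccccccc
ccccccccRRRRRRRRRRccccccc
ccccccccRRRRRRRRRRccccccc
cccccccccRRRRRRRRRccccccc
cccccccccRRRRRRRRRccccccc
cccccccccRRRRRRRRRccccccc
cccccccccRRRRRRRRRccccccc
cccccccccRRRRRRRRRccccccc
cccccccccRRRRRRRRRccccccc
cccccccccRRRRRRRRRccccccc
ccccccccccccccccccccccccc
ccccccccccccccccccccccccc
ccccccccccccccccccccccccc
ccccccccccccccccccccccccc
26.35 [0.44893219 0.31546754 0.29177831] 0.99581054281819
```

The scraper stands upright where predicted, with cork around it, and the gripper is clear.

```bash
python3 -c "
from station import bot
print(bot.hand_in())"
```

```text
the job is handed in; nothing more can be done
None
```

I swept all three slabs into the tray and handed the job in at about 26 s. By the arm's force readings the scraper pressed with about 3 to 6 N throughout; it stands released and upright on the cork mat, and no verdict came back at hand-in.

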